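# Close the sticking shutter of the marker case

### The job

Close the marker case: slide its metal shutter away from you until both of its ends are fully home against the far wall of the well. The shutter sticks and jams in its tracks when one end runs ahead, so work it along by short pushes in turn on the two wedge-shaped blocks at its left and right ends. Leave the ring that lies on the deck of the case where it is.

Things in the scene. Friction and masses are not known exactly. Their poses are not given: they have to be found in the camera images.
- case: Low plywood case fixed on the bench, 250 x 328 mm; origin at bench height, x = closing direction (away from the robot), y left. Cheeks at y = +-154 mm, 68 mm high, guide the shutter (4 mm play a side). Shutter track 30 mm above bench; far wall (stop) at x = 80 mm. Fixed deck, top 44 mm high, x -125 to 0, y +-60 mm, hides the shutter's middle; the strips deck-to-cheek are open.
- left_block (a point): Centre of the upright near face (52 wide, 24 mm high, point 50 mm above bench) of the left steel wedge block on the shutter; push it along case x. Shutter axes. Shutter: loose aluminium plate 100 x 300 x 8 mm, 0.6 kg, drag 3 to 7 N square, up to 20 N skewed, near edge flush with the face. In the case frame y = 106 mm, x about -102 to -82 mm at the start, -20 mm when fully home.
- right_block (a point): The same point on the right block, y = -106 mm in the case frame, also at x = -20 mm when fully home. If one end is pushed until it is about 20 mm ahead of the other (skew about 5 degrees), the shutter jams in the tracks; pushing the lagging end frees it and carries it on. Nearer the robot than the faces the strips are bare wood, 30 mm above the bench.
- ring_centre (a point): Centre of a dark steel spacer ring, 58 mm across and 10 mm high, lying loose on the deck of the case; to be left alone.

How it is judged:
By the outcome, as a careful person would: the job done as asked, in the order asked, and still so for the second after the job is handed in, with the robot touching nothing.
It also fails if it takes over 54 s, if anything falls off the work surface, if the arm or the gripper's body presses on something with over 40 N, if the wrist force passes 120 N, or if a joint passes its speed limit or range.

### The arm

A 6-joint arm with a two-finger parallel gripper is mounted at the origin on a cart in front of the work surface, level with it; the furniture and walls round the work are solid. World frame = base frame: x ahead of the robot, y to its left, z up, the work surface at z = 0. Lengths are in m, angles in rad, forces in N, time in s.
With the tool pointing down it reaches from about 0.275 to 0.875 m from the base axis. Payload 12.5 kg.
Tool frame: the origin (TCP) lies on the centre line of the jaws, within the pads' length; the fingertips stand 17 mm ahead of it and the grasp point (between the pads) lies 2 mm behind it; z points along the fingers, y is the line along which they close (so a half turn about z gives the same grasp; the last joint's range is limited). The gripper opens to 85 mm and grips with 20 to 120 N. Pads are 22 mm wide; open, the fingers measure 114 mm over their backs; the gripper's body (76 mm by 85 mm) begins 54 mm behind the grasp point. The pads swing forward as they close: fully open they stand 13 mm farther back than shut.
Start: joints at [-0.085, 0.351, 1.652, -0, 1.139, -0.085], TCP at [0.55, 0, 0.248] pointing down, gripper open.
Joint ranges: [-2.75, 2.75], [-0.79, 2.1], [0.01, 2.65], [-1.57, 4.71], [0.07, 3.14], [-2.87, 2.87]. Speed limits (rad/s): [2.22, 2.22, 2.79, 3.14, 3.14, 3.14].

### API

Orientations are given as a unit quaternion [x, y, z, w].
In Python, from bench import sense, snapshot, calibration, finish_job gives the robot as it stands.
- The arm moves only by the shell command python3 -m jog 'ROWS' [OPENING]. ROWS is text: rows parted by semicolons, each of 4 numbers parted by spaces: the shift along the tool's x, y, z scaled (see below), then the turn about the tool's z scaled (see below). In form: tx ty tz roll; .... A call has 1 to 20 rows; each row shifts and turns the commanded pose from where the row before left it, along the tool's axes as they then stand; what a row does not reach is not made up. The controller multiplies each number of a shift by 0.02 m and each number of a turn by 5 degrees. A row lasts 1/12 s, in which the tool goes at most 41.7 mm and 7.16 degrees, less where a joint would pass 70% of its speed; a pose out of reach is approached as far as the arm can. A call with a number of a shift or a turn outside -1 to 1 is refused whole. A call with a gripper value outside its range is refused whole. OPENING is the opening, from 0 (shut) to 1 (fully open), set as the call begins (- or left out, the last holds). The fingers move at their own pace and stop on an object; the grip force is fixed at half the most. Time passes only in rows, so rows that do not move let the fingers close. It gives the time, the measured TCP pose, the force, the opening and the grip force at its end, in the units of the state.
- sense(): the state, without advancing time (a new reading comes with each control period).
- snapshot(name): name is "scene" or "side" or "wrist"; returns the picture (420x560x3 uint8, red, green, blue); there is no depth.
- calibration(name): a dict with "intrinsics" (3x3 intrinsics, pixels), "rvec" (rotation vector, rad) and "tvec" (3), from world to camera coordinates, as OpenCV has them. Camera axes: x right, y down, z forward; pixel columns grow to the right and rows downward; lengths in m; the calibration is good to about 2 mm. A picture is of the moment at which its call begins: read the wrist's pose just before it. calibration takes no time and is no camera call; for the wrist camera it gives the pose at the moment of the call.
- finish_job(): hands the job in; it is judged then, once.
The state is a dict: "clock": time; "joint_positions": joint angles; "joint_velocities": joint speeds; "tau": joint torques, N m; "position": TCP position; "tool_rot": TCP orientation; "wrist_force": force on the tool from outside, world axes, zero at the start; "torque": the same for the moment, N m; "finger_gap": opening from 0.0 (shut) to 1.0 (fully open); "grasp_force": force on a finger pad.
Only numpy, scipy, OpenCV 4.12 (cv2) and the standard library are available. Lean on these libraries where they do the work, as an engineer would, in place of code of your own. Each camera call takes 0.05 s, during which the arm holds its last target. There are 200 camera calls.

## Working session

There is one attempt and no reset: what is moved stays moved. The work goes in short steps, Python scripts to look and compute and a shell command to move; the robot and the scene stay as the last step left them, time stands still between calls to the robot, and variables do not carry over. Pictures are saved under pics/ and viewed, at most 10 in all, crops included, and the job is handed in when it is done.

```bash
mkdir -p pics; python3 - <<'E'
from bench import *
import cv2,numpy as np
s=sense();print(s['clock'],s['position'],s['tool_rot'],s['wrist_force'])
ims=[]
for n in("scene","side","wrist"):
    im=snapshot(n);cv2.imwrite(f'pics/{n}0.png',im[...,::-1]);c=calibration(n)
    R=cv2.Rodrigues(np.array(c['rvec']))[0];print(n,np.round(-R.T@np.array(c['tvec']).ravel(),3),np.round(R[2],2))
E
```

```text
0.0 [5.49698623e-01 2.77579486e-05 2.47753208e-01] [ 7.07106211e-01  7.07107109e-01 -3.83817707e-04 -4.41296664e-04] [-0.50039103  0.72610198  0.12034815]
scene [ 0.136 -0.658  0.45 ] [ 0.45  0.77 -0.45]
side [0.313 0.646 0.579] [ 0.24 -0.75 -0.62]
wrist [0.55  0.077 0.372] [-0.   -0.3  -0.95]
```

View pics/scene0.png

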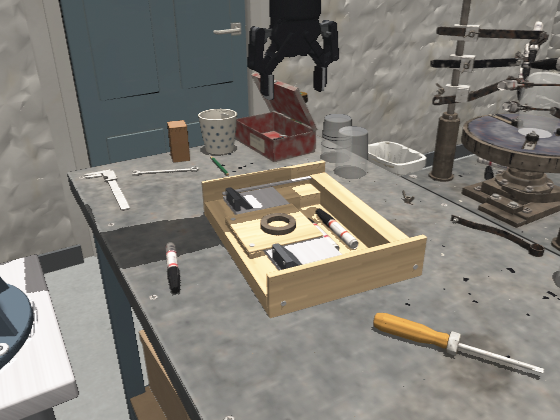

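View pics/wrist0.png

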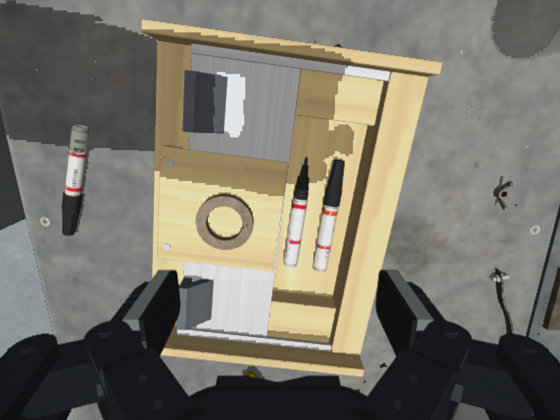

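The wrist view shows the case yawed a little. The left block's near face is at about column 185, rows 70–132, and the right block's is at about column 179, rows 278–328. The ring is at (224,222). The cheek corners are near (143,20), (441,66), (163,352) and (362,374).

```bash
cat > h.py <<'E'
from bench import *
import cv2,numpy as np
def ray(c,u,v,z):
    K=np.array(c['intrinsics'],float);R=cv2.Rodrigues(np.array(c['rvec'],float))[0];t=np.array(c['tvec'],float).ravel()
    o=-R.T@t;d=R.T@np.linalg.inv(K)@np.array([u,v,1.]);return o+d*(z-o[2])/d[2]
def proj(c,P):
    return cv2.projectPoints(np.array(P,float).reshape(-1,3),np.array(c['rvec'],float),np.array(c['tvec'],float),np.array(c['intrinsics'],float),None)[0].reshape(-1,2)
E
python3 - <<'E'
from h import *
c=calibration("wrist")
for n,u,v,z in[("Lnear",143,20,.068),("Lfar",441,66,.068),("Rnear",163,352,.068),("Rfar",362,374,.068),("LBa",186,70,.062),("LBb",184,132,.062),("RBa",180,278,.062),("RBb",178,328,.062),("ring",224,222,.054),("decknearL",157,152,.044)]:
    print(n,np.round(ray(c,u,v,z),4))
im=cv2.imread('pics/wrist0.png')
a=cv2.resize(im[10:210,130:330],(600,600),interpolation=cv2.INTER_CUBIC)
cv2.imwrite('pics/cl.png',a)
cv2.imwrite('pics/cr.png',cv2.resize(im[230:390,140:380],(800,533),interpolation=cv2.INTER_CUBIC))
E
```

```text
Lnear [0.4416 0.1402 0.068 ]
Lfar [0.6849 0.1062 0.068 ]
Rnear [ 0.4253 -0.1807  0.068 ]
Rfar [ 0.643  -0.2099  0.068 ]
LBa [0.4715 0.1035 0.062 ]
LBb [0.4656 0.052  0.062 ]
RBa [ 0.4495 -0.0942  0.062 ]
RBb [ 0.4422 -0.1545  0.062 ]
ring [ 0.496  -0.0363  0.054 ]
decknearL [0.4331 0.0317 0.044 ]
```

View pics/cl.png

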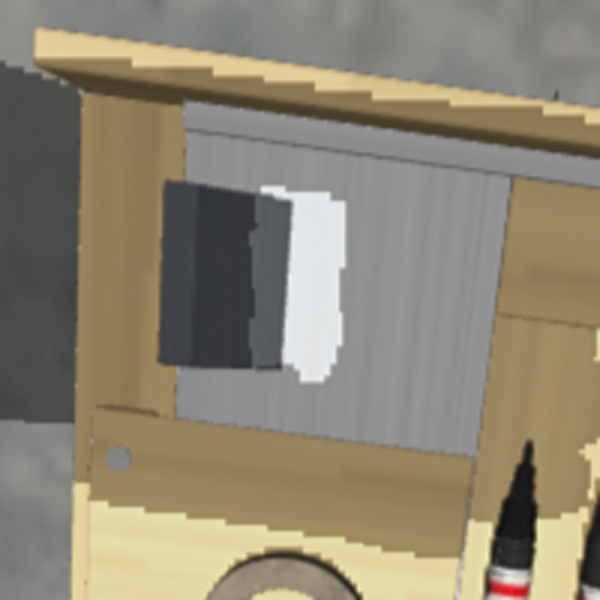

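View pics/cr.png

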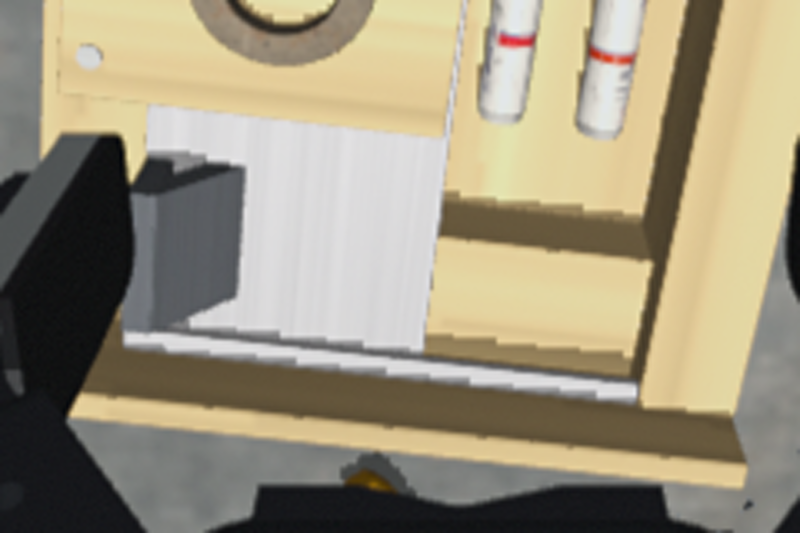

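The crops show both blocks clear of obstructions. The shutter's far edge runs from (301,69) to (288,162) on the left and from (274,271) to (267,335) on the right. The case fit agrees with its given 250 mm length.

```bash
cat >> h.py <<'E'
O=np.array([.542,-.036]);A=np.deg2rad(-8)
RC=np.array([[np.cos(A),-np.sin(A)],[np.sin(A),np.cos(A)]])
def case(p): return RC.T@(np.asarray(p)[:2]-O)
def world(x,y): return O+RC@np.array([x,y])
def tip():
    s=sense();p=s['position'];q=case(p);f=RC.T@s['wrist_force'][:2]
    print('t %.2f case x %.1f y %.1f z %.1f  F fwd %.1f left %.1f up %.1f'%(s['clock'],*q*1e3,p[2]*1e3,*f,s['wrist_force'][2]))
E
python3 - <<'E'
from h import *
c=calibration("wrist")
for n,u,v,z in[("Lnear",142,19.3,.068),("Lfar",441,64,.068),("Rfar",364,376,.068),("plateR near",177.2,329.6,.038),("LBa",184.5,70.7,.062),("LBb",183,131.7,.062),("far1",300.7,69.3,.038),("far2",288.3,161.7,.038),("far3",273.8,271.1,.038),("far4",267.2,335,.038),("ring",224,222,.054),("RBtopfar", 212,281,.05)]:
    print(n,np.round(case(ray(c,u,v,z))*1e3,1))
tip()
E
```

```text
Lnear [-124.8  160.9]
Lfar [121.3 162.2]
Rfar [ 127.  -160.5]
plateR near [ -88.9 -152.5]
LBa [-90.5 127.6]
LBb [-88.8  76.6]
far1 [  8.4 144.8]
far2 [ 9.8 59.3]
far3 [ 12.  -61.9]
far4 [  15.6 -145.2]
ring [-45.5  -6.7]
RBtopfar [-52.4 -76.5]
t 0.15 case x 2.7 y 36.8 z 247.9  F fwd -0.5 left -0.3 up -0.6
```

```bash
python3 -m jog '0 0 0 0.8; 0 0 0 0.8; 0.58 -1 1 0; 0.58 -1 1 0; 0.58 -1 1 0; 0.58 -1 1 0; 0.58 -1 1 0; 0.58 -1 1 0; 0 0 0 0; 0 0 0 0' 0; python3 - <<'E'
from h import *
tip();c=calibration("wrist");print(sense()['tool_rot'],sense()['finger_gap'])
im=snapshot("wrist");cv2.imwrite('pics/wrist1.png',im[...,::-1])
E
```

```text
clock: 0.98
position: [0.4401, 0.086, 0.1278]
tool_rot: [0.754, 0.657, -0.001, -0.001]
wrist_force: [0.8, -0.5, -0.4]
finger_gap: 0.0
grasp_force: 0.0
t 0.98 case x -117.9 y 106.6 z 127.8  F fwd 0.8 left -0.4 up -0.4
[ 7.54237910e-01  6.56600511e-01 -8.00847082e-04 -5.50379776e-04] 0.00042268482688094733
```

View pics/wrist1.png

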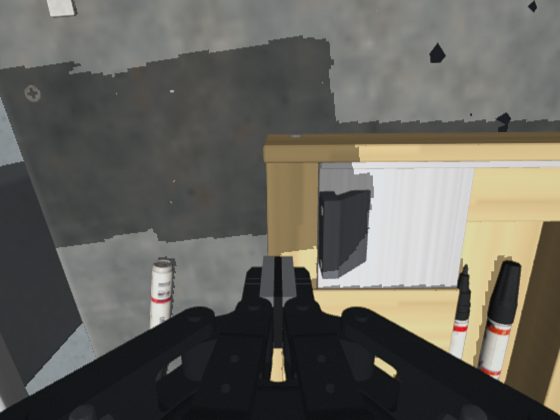

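The fingers are shut and square to the case. The left block's near face is at column 320, about 10 mm ahead of the fingertips at column 290. I'll descend and make the first push.

```bash
python3 -m jog '0 0 1 0; 0 0 1 0; 0 0 1 0; 0 0 0.4 0; 0 0.3 0 0; 0 0.3 0 0; 0 0.2 0 0; 0 0.2 0 0; 0 0 0 0' ; python3 -c "from h import *;tip()"; python3 -m jog '0 0.2 0 0; 0 0.2 0 0; 0 0 0 0';python3 -c "from h import *;tip()"
```

```text
clock: 1.78
position: [0.4619, 0.0828, 0.0611]
tool_rot: [0.755, 0.656, 0.001, 0.001]
wrist_force: [0.3, 0.5, -0.4]
finger_gap: -0.001
grasp_force: 0.0
t 1.78 case x -95.8 y 106.5 z 61.1  F fwd 0.2 left 0.6 up -0.4
clock: 2.03
position: [0.4692, 0.0819, 0.0606]
tool_rot: [0.755, 0.656, 0.0, 0.0]
wrist_force: [-1.3, 0.2, 0.2]
finger_gap: 0.003
grasp_force: 0.4
t 2.03 case x -88.5 y 106.6 z 60.6  F fwd -1.3 left 0.1 up 0.2
```

```bash
for i in 1 2; do python3 -m jog '0 0.2 0 0; 0 0 0 0' >/dev/null;python3 -c "from h import *;tip()"; done; python3 - <<'E'
from h import *
im=snapshot("side");cv2.imwrite('pics/side1.png',cv2.resize(im[100:380,100:500,::-1],(800,560)))
E
```

```text
t 2.20 case x -84.8 y 106.5 z 60.5  F fwd -1.6 left 1.6 up -0.4
t 2.37 case x -80.8 y 106.5 z 60.3  F fwd -1.9 left 0.8 up -0.2
```

View pics/side1.png

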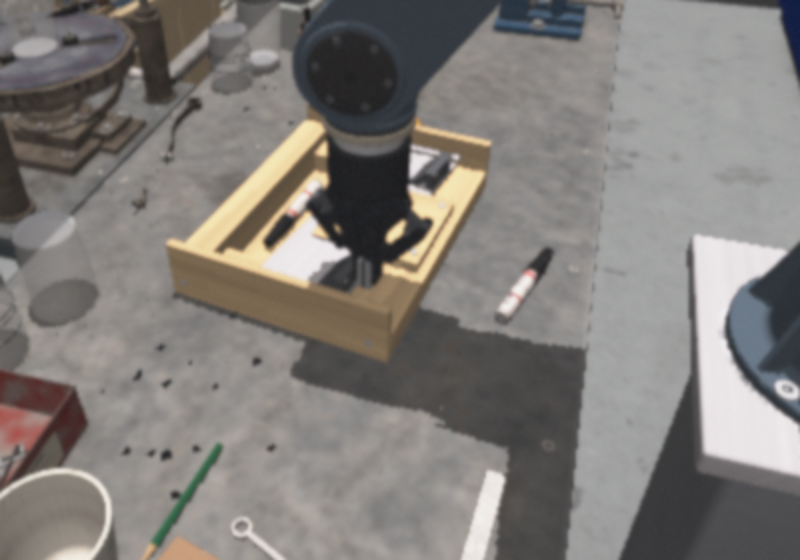

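The side view shows the fingertips at the near face of the left block, with the ring untouched on the deck. I'll check the shutter edge from the wrist.

```bash
python3 - <<'E'
from h import *
c=calibration("wrist");im=snapshot("wrist");cv2.imwrite('pics/wrist2.png',im[...,::-1])
for x in(-90,-80,-70): print(x,np.round(proj(c,[[*world(x,126),.062],[*world(x+100,126),.038],[*world(x+100,70),.038]]),0).tolist())
E
```

```text
-90 [[1090.0, 1295.0], [186.0, 1297.0], [112.0, 1300.0]]
-80 [[1000.0, 1295.0], [95.0, 1297.0], [-52.0, 1301.0]]
-70 [[909.0, 1295.0], [5.0, 1297.0], [-216.0, 1301.0]]
```

View pics/wrist2.png

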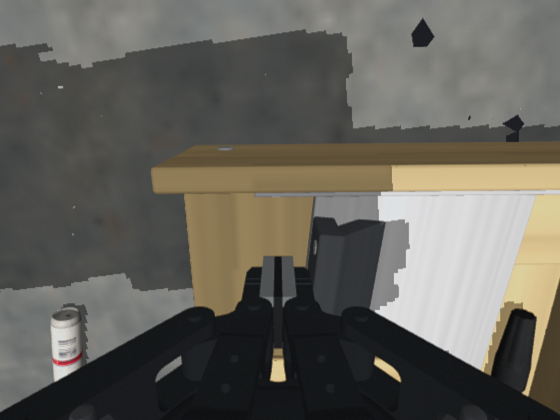

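```bash
python3 - <<'E'
from h import *
c=calibration("wrist")
for n,u,v,z in [("far a",533,200,.038),("far b",486,350,.038),("near plate",314,200,.038),("blk top",314,218,.062),("cheek near in",187,195,.03)]: print(n,np.round(case(ray(c,u,v,z))*1e3,1))
tip()
E
```

```text
far a [ 33.4 141.6]
far b [27.2 60.5]
near plate [-64.9 141.6]
blk top [-67.4 141.3]
cheek near in [-123.9  141.8]
t 2.47 case x -80.9 y 106.4 z 60.4  F fwd -0.7 left 0.4 up -0.6
```

The left face is now at about −68 mm and the left end leads by roughly 15 mm, so the right end is next. The fingers' front is about 13 mm ahead of the TCP.

```bash
python3 -m jog '0 -1 0 0; 0 -0.7 -0.3 0; 0 0 -1 0; -1 0 0 0; -1 0 0 0; -1 0 0 0; -1 0 0 0; -1 0 0 0; -1 0 0 0; -1 0 0 0; -1 0 0 0; -1 0 0 0; -1 0 0 0; -0.6 0 0 0; 0 0 0 0; 0 0 0.65 0; 0 0 0.65 0; 0 0 0 0' >/dev/null; python3 -c "from h import *;tip()"; python3 -m jog '0 0.3 0 0; 0 0.3 0 0; 0 0.3 0 0; 0 0.3 0 0; 0 0.2 0 0; 0 0.2 0 0'|grep -E "force";python3 -c "from h import *;tip()"
```

```text
t 3.97 case x -115.9 y -105.0 z 58.9  F fwd 0.9 left -0.4 up -0.1
wrist_force: [-4.8, -1.0, 2.9]
grasp_force: 2.1
t 4.47 case x -82.8 y -105.6 z 60.5  F fwd -4.7 left -1.7 up 2.9
```

```bash
python3 -m jog '0 0.2 0 0; 0 0.2 0 0; 0 0.2 0 0; 0 0 0 0'>/dev/null;python3 - <<'E'
from h import *
tip();c=calibration("wrist");im=snapshot("wrist");cv2.imwrite('pics/wrist3.png',im[...,::-1])
E
```

```text
t 4.80 case x -70.3 y -105.7 z 60.3  F fwd -0.2 left 0.5 up 0.8
```

View pics/wrist3.png

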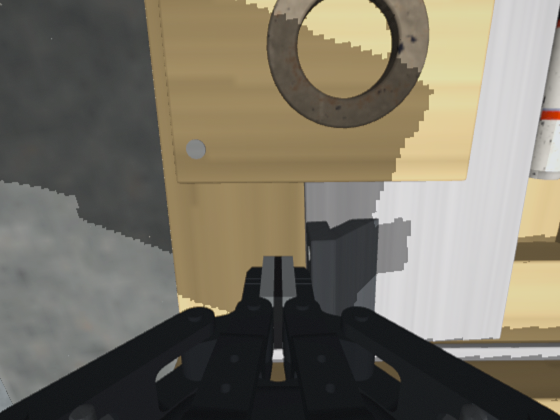

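The fingers touch the right block. The shutter's far edge runs from about (520,200) to (500,338), and the ring is in place.

```bash
python3 - <<'E'
from h import *
c=calibration("wrist")
for n,u,v,z in [("far a",528,150,.038),("far b",499,338,.038),("near plate",306,200,.038),("ring",348,48,.054)]: print(n,np.round(case(ray(c,u,v,z))*1e3,1))
E
```

```text
far a [ 36.6 -48.1]
far b [  42.9 -144.1]
near plate [-58.1 -70.4]
ring [-46.2 -10.4]
```

```bash
python3 -m jog '0 -1 0 0; 0 -0.5 -0.3 0; 0 0 -1 0; 1 0 0 0; 1 0 0 0; 1 0 0 0; 1 0 0 0; 1 0 0 0; 1 0 0 0; 1 0 0 0; 1 0 0 0; 1 0 0 0; 1 0 0 0; 0.6 0 0 0; 0 0 0 0; 0 0 0.65 0; 0 0 0.65 0; 0 0 0 0' >/dev/null; python3 -c "from h import *;tip()"; python3 -m jog '0 0.3 0 0; 0 0.3 0 0; 0 0.3 0 0; 0 0.3 0 0; 0 0.2 0 0; 0 0.2 0 0'>/dev/null;python3 -c "from h import *;tip()";  python3 -m jog '0 0.2 0 0; 0 0.2 0 0; 0 0 0 0'>/dev/null;python3 -c "from h import *;tip()"
```

```text
t 6.35 case x -102.0 y 105.7 z 59.1  F fwd -1.1 left 0.1 up -0.7
t 6.85 case x -69.0 y 106.4 z 60.5  F fwd -6.1 left 0.8 up 4.0
t 7.10 case x -60.5 y 106.4 z 60.4  F fwd -0.8 left 0.2 up 0.2
```

```bash
python3 -m jog '0 -1 0 0; 0 -0.7 -0.3 0; 0 0 -1 0; -1 0 0 0; -1 0 0 0; -1 0 0 0; -1 0 0 0; -1 0 0 0; -1 0 0 0; -1 0 0 0; -1 0 0 0; -1 0 0 0; -1 0 0 0; -0.6 0 0 0; 0 0 0 0; 0 0 0.65 0; 0 0 0.65 0; 0 0 0 0' >/dev/null; python3 -c "from h import *;tip()"; python3 -m jog '0 0.3 0 0; 0 0.3 0 0; 0 0.3 0 0; 0 0.3 0 0; 0 0.2 0 0; 0 0.2 0 0'>/dev/null;python3 -c "from h import *;tip()";  python3 -m jog '0 0.2 0 0; 0 0.2 0 0; 0 0.2 0 0; 0 0 0 0'>/dev/null;python3 -c "from h import *;tip()"
```

```text
t 8.60 case x -95.9 y -105.0 z 58.8  F fwd -0.4 left 0.6 up -0.6
t 9.10 case x -63.0 y -105.6 z 60.4  F fwd -5.1 left -2.2 up 3.1
t 9.43 case x -50.6 y -105.7 z 60.3  F fwd -0.5 left -0.6 up 0.4
```

```bash
python3 -m jog '0 -1 0 0; 0 -0.7 -0.3 0; 0 0 -1 0; 1 0 0 0; 1 0 0 0; 1 0 0 0; 1 0 0 0; 1 0 0 0; 1 0 0 0; 1 0 0 0; 1 0 0 0; 1 0 0 0; 1 0 0 0; 0.6 0 0 0; 0 0 0 0; 0 0 0.65 0; 0 0 0.65 0; 0 0 0 0' >/dev/null; python3 -c "from h import *;tip()"; python3 -m jog '0 0.3 0 0; 0 0.3 0 0; 0 0.3 0 0; 0 0.3 0 0; 0 0.2 0 0; 0 0.2 0 0'>/dev/null;python3 -c "from h import *;tip()";  python3 -m jog '0 0.2 0 0; 0 0.2 0 0; 0 0.2 0 0; 0 0 0 0'>/dev/null;python3 -c "from h import *;tip()"
```

```text
t 10.93 case x -86.0 y 105.5 z 58.7  F fwd -0.1 left 0.4 up -0.5
t 11.43 case x -53.1 y 106.4 z 60.4  F fwd -4.9 left 1.1 up 3.2
t 11.77 case x -40.6 y 106.5 z 60.4  F fwd -1.1 left -0.1 up 0.2
```

```bash
python3 -m jog '0 -1 0 0; 0 -0.7 -0.3 0; 0 0 -1 0; -1 0 0 0; -1 0 0 0; -1 0 0 0; -1 0 0 0; -1 0 0 0; -1 0 0 0; -1 0 0 0; -1 0 0 0; -1 0 0 0; -1 0 0 0; -0.6 0 0 0; 0 0 0 0; 0 0 0.65 0; 0 0 0.65 0; 0 0 0 0' >/dev/null; python3 -c "from h import *;tip()"; python3 -m jog '0 0.3 0 0; 0 0.3 0 0; 0 0.3 0 0; 0 0.3 0 0; 0 0.2 0 0; 0 0.2 0 0'>/dev/null;python3 -c "from h import *;tip()";  python3 -m jog '0 0.2 0 0; 0 0.2 0 0; 0 0 0 0'>/dev/null;python3 -c "from h import *;tip()"
```

```text
t 13.27 case x -76.0 y -104.8 z 58.7  F fwd 0.6 left 0.9 up -0.7
t 13.77 case x -43.1 y -105.6 z 60.4  F fwd -5.9 left -2.9 up 3.8
t 14.02 case x -34.6 y -105.7 z 60.4  F fwd -0.7 left -1.0 up 0.6
```

```bash
python3 -m jog '0 -1 0 0; 0 -0.7 -0.3 0; 0 0 -1 0; 1 0 0 0; 1 0 0 0; 1 0 0 0; 1 0 0 0; 1 0 0 0; 1 0 0 0; 1 0 0 0; 1 0 0 0; 1 0 0 0; 1 0 0 0; 0.6 0 0 0; 0 0 0 0; 0 0 0.65 0; 0 0 0.65 0; 0 0 0 0' >/dev/null; python3 -m jog '0 0.3 0 0; 0 0.3 0 0; 0 0.3 0 0; 0 0.3 0 0; 0 0.2 0 0; 0 0.2 0 0; 0 0 0 0'>/dev/null;python3 -c "from h import *;tip()";  for i in 1 2 3; do python3 -m jog '0 0.1 0 0; 0 0 0 0'>/dev/null;python3 -c "from h import *;tip()"; done
```

```text
t 16.10 case x -36.6 y 106.4 z 60.4  F fwd 0.0 left 0.4 up -0.1
t 16.27 case x -35.3 y 106.4 z 60.3  F fwd -3.2 left 1.8 up 2.0
t 16.43 case x -33.2 y 106.5 z 60.2  F fwd -2.5 left 1.8 up 2.0
t 16.60 case x -31.1 y 106.4 z 60.2  F fwd -2.4 left 2.1 up 0.8
```

```bash
for i in 1 2 3; do python3 -m jog '0 0.1 0 0; 0 0 0 0'>/dev/null;python3 -c "from h import *;tip()"; done
```

```text
t 16.77 case x -29.0 y 106.4 z 60.2  F fwd -2.6 left 0.4 up 0.4
t 16.93 case x -26.8 y 106.4 z 60.3  F fwd -2.4 left 1.0 up -0.3
t 17.10 case x -26.0 y 106.4 z 60.1  F fwd -8.4 left 2.5 up 4.2
```

Force is rising on the left near the stop, so I'll go to the right.

```bash
python3 -m jog '0 -1 0 0; 0 -0.7 -0.3 0; 0 0 -1 0; -1 0 0 0; -1 0 0 0; -1 0 0 0; -1 0 0 0; -1 0 0 0; -1 0 0 0; -1 0 0 0; -1 0 0 0; -1 0 0 0; -1 0 0 0; -0.6 0 0 0; 0 0 0 0; 0 0 0.65 0; 0 0 0.65 0; 0 0 0 0' >/dev/null; python3 -m jog '0 0.3 0 0; 0 0.3 0 0; 0 0.3 0 0; 0 0.3 0 0; 0 0.2 0 0; 0 0.1 0 0; 0 0 0 0'>/dev/null;python3 -c "from h import *;tip()";  for i in 1 2 3 4; do python3 -m jog '0 0.1 0 0; 0 0 0 0'>/dev/null;python3 -c "from h import *;tip()"; done
```

```text
t 19.18 case x -28.8 y -105.6 z 60.4  F fwd -0.4 left -0.5 up 0.8
t 19.35 case x -27.3 y -105.6 z 60.2  F fwd -2.4 left 0.2 up 2.0
t 19.52 case x -25.1 y -105.7 z 60.3  F fwd -3.6 left -0.5 up 1.7
t 19.68 case x -23.0 y -105.6 z 60.2  F fwd -3.1 left -0.9 up 1.0
t 19.85 case x -22.3 y -105.6 z 60.1  F fwd -10.5 left -2.2 up 7.2
```

```bash
for i in 1 2; do python3 -m jog '0 0.1 0 0; 0 0 0 0'>/dev/null;python3 -c "from h import *;tip()"; done
python3 -m jog '0 -1 0 0; 0 -0.7 -0.3 0; 0 0 -1 0; 1 0 0 0; 1 0 0 0; 1 0 0 0; 1 0 0 0; 1 0 0 0; 1 0 0 0; 1 0 0 0; 1 0 0 0; 1 0 0 0; 1 0 0 0; 0.6 0 0 0; 0 0 0 0; 0 0 0.65 0; 0 0 0.65 0; 0 0 0 0' >/dev/null; python3 -m jog '0 0.3 0 0; 0 0.3 0 0; 0 0.3 0 0; 0 0.3 0 0; 0 0.2 0 0; 0 0.1 0 0; 0 0 0 0'>/dev/null;python3 -c "from h import *;tip()";  for i in 1 2 ; do python3 -m jog '0 0.1 0 0; 0 0 0 0'>/dev/null;python3 -c "from h import *;tip()"; done
```

```text
t 20.02 case x -22.1 y -105.5 z 60.0  F fwd -21.1 left -3.5 up 16.1
t 20.18 case x -21.9 y -105.5 z 60.0  F fwd -32.0 left -6.5 up 25.7
t 22.27 case x -24.0 y 106.2 z 60.3  F fwd -20.1 left -0.8 up 15.5
t 22.43 case x -23.9 y 106.2 z 60.2  F fwd -29.8 left -0.4 up 25.7
t 22.60 case x -23.7 y 106.2 z 60.2  F fwd -40.6 left 0.5 up 33.9
```

```bash
python3 -m jog '0 -1 0 0; 0 -0.7 -0.3 0; 0 0 -1 0; -1 0 0 0; -1 0 0 0; -1 0 0 0; -1 0 0 0; -1 0 0 0; -1 0 0 0; -1 0 0 0; -1 0 0 0; -1 0 0 0; -1 0 0 0; -0.6 0 0 0; 0 0 0 0; 0 0 0.65 0; 0 0 0.65 0; 0 0 0 0' >/dev/null; python3 -m jog '0 0.3 0 0; 0 0.3 0 0; 0 0.3 0 0; 0 0.3 0 0; 0 0.1 0 0; 0 0 0 0; 0 0 0 0'>/dev/null;python3 -c "from h import *;tip()";  for i in 1 2 3; do python3 -m jog '0 0.1 0 0; 0 0 0 0'>/dev/null;python3 -c "from h import *;tip()"; done
```

```text
t 24.68 case x -25.1 y -105.6 z 60.3  F fwd 0.1 left -0.2 up -0.1
t 24.85 case x -23.0 y -105.6 z 60.3  F fwd 0.5 left -0.1 up 0.1
t 25.02 case x -22.3 y -105.6 z 60.2  F fwd -6.8 left -1.1 up 5.2
t 25.18 case x -22.0 y -105.5 z 60.0  F fwd -17.7 left -1.8 up 12.9
```

Both ends are firm and stay put. I'll retreat and look.

```bash
python3 -m jog '0 -1 0 0; 0 -1 0 0; 0 0 -1 0; 0 0 -1 0; 0 0 -1 0; 0.5 0 -1 0; 1 0 -1 0; 1 0 -1 0; 1 0 -1 0; 1 0 -1 0; 1 1 -1 0; 0 1 -1 0; 0 1 -1 0; 0 1 0 0; 0 0 0 0; 0 0 0 0'>/dev/null; python3 - <<'E'
from h import *
tip();im=snapshot("wrist");cv2.imwrite('pics/wrist4.png',im[...,::-1])
E
```

```text
t 26.52 case x 21.0 y 4.4 z 279.8  F fwd -0.3 left -0.8 up -0.5
```

View pics/wrist4.png

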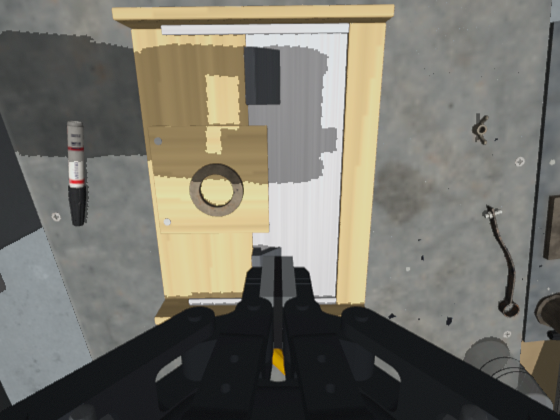

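The shutter lies flush against the far wall at both ends, along columns 347 to 338 with no gap. The ring at (217,190) is where it was, and the arm is clear.

```bash
python3 - <<'E'
from h import *
c=calibration("wrist")
for u,v,z in [(217,189,.054),(347,35,.038),(337,303,.038)]: print(np.round(case(ray(c,u,v,z))*1e3,1))
print(finish_job())
E
```

```text
[-44.7  -6.2]
[ 87.2 144.3]
[  93.2 -155.3]
the job is handed in; nothing more can be done
None
```

The shutter is closed, with both ends pressed firmly home against the far wall, and the ring is still in its original place; I handed the job in at about 26.5 s of the 54 s allowed.

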